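# Turned feet from the coating board to the drying rack, in reverse order

### The arm

A 6-joint arm with a two-finger parallel gripper is mounted at the origin on the work surface. World frame = base frame: x ahead of the robot, y to its left, z up, the work surface at z = 0. Lengths are in mm, angles in rad, forces in N, time in s.
With the tool pointing down it reaches from about 350 to 975 mm from the base axis. Payload 7.1 kg.
Tool frame: the origin (TCP) lies at the very end of the fingers, on their centre line; the grasp point (between the pads) lies 19 mm behind it (ctrl.pinch_z is the distance from the TCP to the grasp point, in mm); z points along the fingers, y is the direction in which the jaws open and shut (so a half turn about z gives the same grasp; the last joint's range is limited). The gripper opens to 88 mm and grips with 3 to 60 N. Pads are 20 mm wide; open, the fingers measure 115 mm over their backs; the gripper's body (75 mm by 178 mm) begins 61 mm behind the grasp point.
Start: joints at [-1.175, 0.423, 1.63, -0, 1.089, -0.019], TCP at [251.895, -571.974, 222.675] pointing down, gripper open.
Joint ranges: [-3, 3], [-0.9, 2.11], [0.09, 2.58], [-1.31, 4.45], [0.11, 2.69], [-2.54, 2.54]. Speed limits (rad/s): [2.39, 2.39, 3.01, 3.14, 3.14, 3.14].

### API

Orientations are given as a rotation vector (axis times angle).
In Python, from workcell import ctrl gives the robot as it stands.
- The arm moves only by the shell command python3 -m inch 'ROWS' [OPENING]. ROWS is JSON, a list of rows, each an object with "xyz": the shift along the tool's x, y, z in cm, a list of three; "spin": the turn about the tool's z in degrees. A call has 1 to 20 rows; each row is the pose to reach, as a shift and turn from the pose measured when the call began, along the tool's axes at that moment; what a row does not reach only later rows make up. A row lasts 1/10 s, in which the tool goes at most 50 mm and 8.59 degrees, less where a joint would pass 70% of its speed; a pose out of reach is approached as far as the arm can. A call with a gripper value outside its range is refused whole. OPENING is the closure, from 0 (fully open) to 1 (shut), set as the call begins (- or left out, the last holds). The fingers move at their own pace and stop on an object; the grip force is fixed at half the most. Time passes only in rows, so rows that repeat a pose let the fingers close. It gives the time, the measured TCP pose, the force and the opening at its end, in the units of the state.
- ctrl.get_obs(): the state, without advancing time (a new reading comes with each control period).
- ctrl.get_image(name): name is "side" or "top"; returns the picture (384x512x3 uint8, red, green, blue); there is no depth.
- ctrl.camera_info(name): a dict with "camera_matrix" (3x3 intrinsics, pixels), "R" (3x3) and "t" (3): a world point X has camera coordinates R X + t. Camera axes: x right, y down, z forward; pixel columns grow to the right and rows downward; lengths in mm; the calibration is good to about 2 mm. A picture is of the moment at which its call begins. camera_info takes no time and is no camera call.
- ctrl.close_job(): hands the job in, once; it reports no verdict.
The state is a dict: "t": time; "qpos": joint angles; "qvel": joint speeds; "joint_torque": joint torques, N m; "ee_pos": TCP position; "orientation": TCP orientation; "ft_force": force on the tool from outside, world axes, zero at the start; "moment": the same for the moment, N m; "width": finger opening in mm.
Only numpy, scipy, OpenCV 4.12 (cv2) and the standard library are available. Lean on these libraries where they do the work, as an engineer would, in place of code of your own. Each camera call takes 0.05 s, during which the arm holds its last target. There are 200 camera calls.

### The job

Move the four turned wooden feet from the raised blocks of the coating board into the pockets of the drying rack, one to a pocket, standing upright on the pocket floor, with the row reversed: the foot nearest the post of the coating board goes into the pocket farthest from the post of the drying rack, the next one into the next pocket, and so on, so that the last foot stands nearest the rack's post. Do not let a foot topple at any time, and leave all four released and standing still.

Things in the scene. Friction and masses are not known exactly. Their poses are not given: they have to be found in the camera images.
- straight_foot: Loose turned wooden furniture foot in pale bare wood, round about its vertical axis; origin at the centre of its underside, z up. Plain straight cylinder, diameter 38 mm, height 85 mm, 50 to 100 g. Grip well at 42 mm above its underside.
- tapered_foot: Loose turned wooden furniture foot in pale bare wood, round about its vertical axis; origin at the centre of its underside, z up. Cone standing on its thin end: diameter 36 mm at the bottom, widening evenly to 54 mm at 70 mm height, with a flat top at 75 mm and a thin 10 mm diameter dowel on the top up to 90 mm. 55 to 115 g. Grip well at 45 mm above its underside, where it is 48 mm wide.
- bun_foot: Loose turned wooden furniture foot in pale bare wood, round about its vertical axis; origin at the centre of its underside, z up. Low fat bun: widest diameter 60 mm between 28 and 40 mm height, 40 mm at the bottom, 36 mm at its flat top, height 58 mm, 60 to 130 g. Grip well at 34 mm above its underside.
- waisted_foot: Loose turned wooden furniture foot in pale bare wood, round about its vertical axis; origin at the centre of its underside, z up. Spool shape: two collars of diameter 44 mm (0 to 14 mm and 66 to 74 mm height) with a waist of diameter 28 mm between (26 to 56 mm height) and a 24 mm diameter disc on top up to 82 mm. 40 to 85 g. Grip well at 41 mm above its underside, in the waist.
- coating_board: Fixed pale plywood board, 86 (x) by 400 mm (y), 30 mm high, near or far from the robot, roughly parallel to the drying rack. Four raised blocks in a row at y = -120, -40, 40, 120 mm in its frame, a foot on each, in any order; block tops 42 mm above the bench. Dark upright post (16 mm diameter, top 75 mm above the bench) at its +y end, y = 182 mm. Origin: centre of its underside, on the bench.
- drying_rack: Fixed brown wooden board, 86 (x) by 400 mm (y), upper face 37 mm above the bench, with four empty grey-lined square pockets 65 mm wide, 6 mm deep (floor 31 mm above the bench) at x = 0, y = -120, -40, 40, 120 mm in its frame. Dark upright dowel post (16 mm diameter, top 82 mm above the bench) at its +y end, y = 182 mm. Origin: centre of its underside, on the bench.
- straight_block: Fixed square wooden block on the coating board, 58 x 58 mm, 12 mm high, same as the other three; the straight foot stands on it at the start, within 9 mm of its middle. It stays where it is and so still shows where in the row that foot came from. Origin at the centre of its underside, on the board's upper face; its top is 12 mm above.
- tapered_block: Fixed square wooden block on the coating board, 58 x 58 mm, 12 mm high, same as the other three; the tapered foot stands on it at the start, within 9 mm of its middle. It stays where it is and so still shows where in the row that foot came from. Origin at the centre of its underside, on the board's upper face; its top is 12 mm above.
- bun_block: Fixed square wooden block on the coating board, 58 x 58 mm, 12 mm high, same as the other three; the bun foot stands on it at the start, within 9 mm of its middle. It stays where it is and so still shows where in the row that foot came from. Origin at the centre of its underside, on the board's upper face; its top is 12 mm above.
- waisted_block: Fixed square wooden block on the coating board, 58 x 58 mm, 12 mm high, same as the other three; the waisted foot stands on it at the start, within 9 mm of its middle. It stays where it is and so still shows where in the row that foot came from. Origin at the centre of its underside, on the board's upper face; its top is 12 mm above.
Mind the look-alikes: they are no part of the job. Leave any green look-alike of the straight_foot alone.

How it is judged:
By the outcome, as a careful person would: the job done as asked, in the order asked, and still so for the second after the job is handed in, with the robot touching nothing.
It also fails if it takes over 109 s, if anything falls off the work surface, if the arm or the gripper's body presses on something with over 40 N, if the wrist force passes 120 N, or if a joint passes its speed limit or range.

## Working session

There is one attempt and no reset: what is moved stays moved. The work goes in short steps, Python scripts to look and compute and a shell command to move; the robot and the scene stay as the last step left them, time stands still between calls to the robot, and variables do not carry over. Pictures are saved under pics/ and viewed, about 12 in all and at most 16, crops included, and the job is handed in when it is done.

```bash
mkdir -p pics; ls; python3 - <<'E'
from workcell import ctrl
import cv2,numpy as np
for n in("side","top"):
    im=ctrl.get_image(n); cv2.imwrite(f"pics/{n}0.png",cv2.cvtColor(im,cv2.COLOR_RGB2BGR))
    c=ctrl.camera_info(n); print(n,{k:np.round(v,3).tolist() if not isinstance(v,str) else v for k,v in c.items()})
o=ctrl.get_obs(); print(o)
E
```

```text
pics
side {'camera_matrix': [[352.726, 0.0, 255.592], [0.0, 352.726, 193.374], [0.0, 0.0, 1.0]], 'R': [[0.907, -0.421, -0.009], [-0.256, -0.533, -0.806], [0.335, 0.734, -0.591]], 't': [-449.732, 176.201, 534.618]}
top {'camera_matrix': [[496.753, 0.0, 257.705], [0.0, 496.753, 191.974], [0.0, 0.0, 1.0]], 'R': [[-0.001, -1.0, 0.001], [-0.981, 0.001, -0.193], [0.193, -0.002, -0.981]], 't': [-17.015, 521.825, 914.508]}
{'t': 0.1, 'qpos': array([-1.17499995e+00,  4.23764804e-01,  1.63059501e+00, -2.54676251e-05,
        1.08857911e+00, -1.89820418e-02]), 'qvel': array([ 0.00178365, -0.00227305, -0.00251486,  0.00142511,  0.00152582,
       -0.00033296]), 'joint_torque': array([ 3.08713161e-04, -5.45614922e+01, -2.74324661e+01,  6.45172619e-02,
        1.87178969e-02, -1.33815041e-05]), 'ee_pos': array([ 251.70579356, -571.54012316,  221.98647619]), 'orientation': array([-3.07298023e+00, -6.46618745e-01,  4.30698883e-04]), 'ft_force': array([-0.22887618,  0.51671316, -0.92955736]), 'moment': array([-0.01449985,  0.04489401, -0.04627839]), 'width': 87.75194836233328}
```

View pics/top0.png

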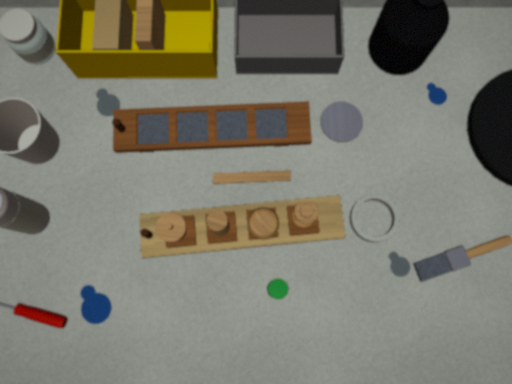

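View pics/side0.png

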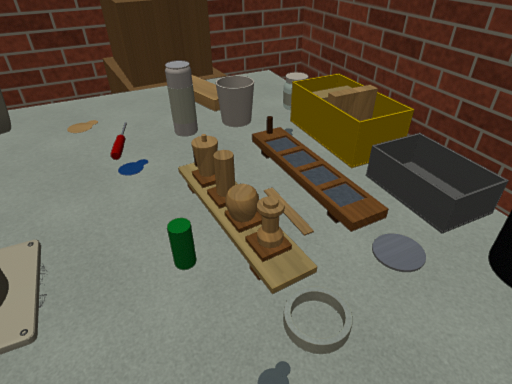

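The top view shows the rack (post at 119,125; pockets at 153, 192, 232 and 271 along row ~126). The coating board's post is at (146,233). Feet, starting from the post: tapered (171,227), straight (217,220), bun (263,222), waisted (303,213). The only thing that could be mistaken for one is the green cylinder, at (278,289) in the top view and (182,244) in the side view. I'll leave that alone. Next I'll check enlarged crops.

```bash
python3 - <<'E'
import cv2
a=cv2.imread("pics/top0.png")[90:265,105:360]; cv2.imwrite("pics/topc.png",cv2.resize(a,None,fx=3.1,fy=3.1,interpolation=cv2.INTER_CUBIC))
a=cv2.imread("pics/side0.png")[105:285,165:395]; cv2.imwrite("pics/sidec.png",cv2.resize(a,None,fx=3.3,fy=3.3,interpolation=cv2.INTER_CUBIC))
E
```

```text
(no output)
```

View pics/topc.png

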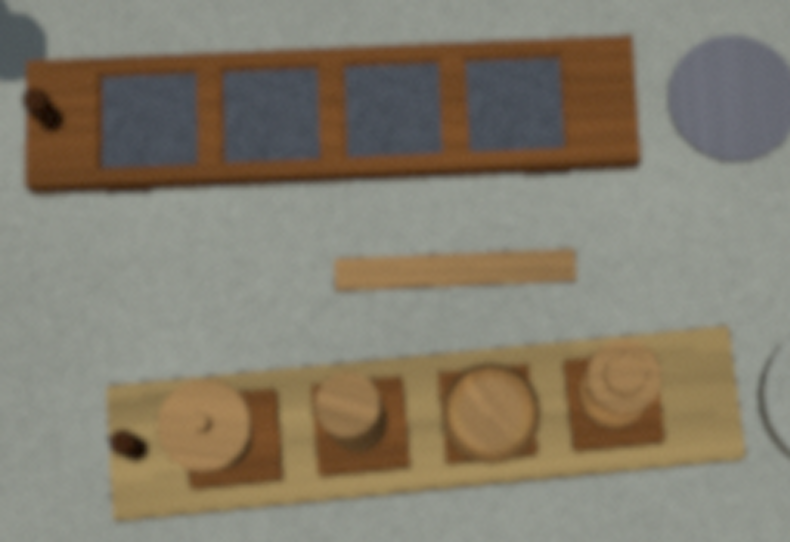

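View pics/sidec.png

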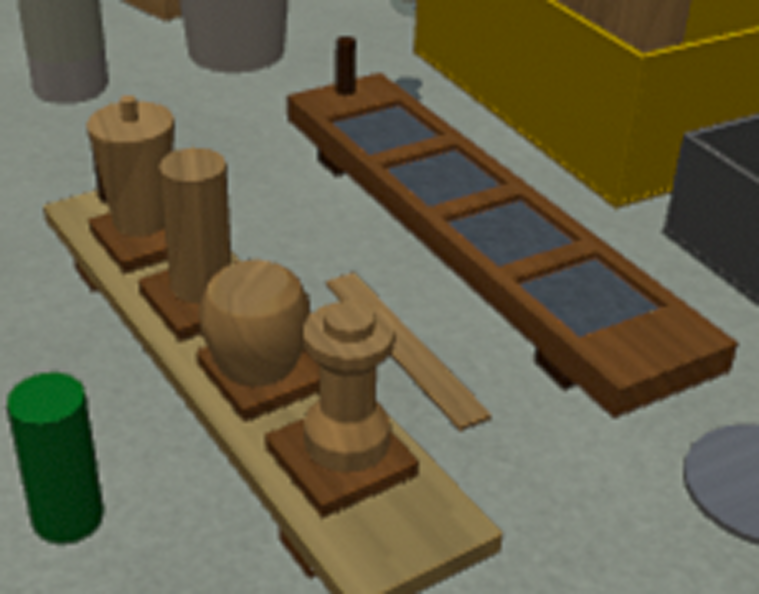

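The crops confirm the order from the post: tapered, straight, bun, waisted. The only similar object is the green cylinder. I'll triangulate the tops and pockets from both crops.

```bash
cat > h.py <<'E'
import numpy as np,cv2
from workcell import ctrl
C={n:ctrl.camera_info(n) for n in("side","top")}
P={n:C[n]["camera_matrix"]@np.c_[C[n]["R"],C[n]["t"]] for n in C}
def tri(a,b): # top px, side px
    X=cv2.triangulatePoints(P["top"],P["side"],np.array(a,float).reshape(2,1),np.array(b,float).reshape(2,1)); return (X[:3]/X[3]).ravel()
def ray(n,p,z):
    p=np.array([*p,1.]);R=np.array(C[n]["R"]);t=np.array(C[n]["t"]);c=-R.T@t
    d=R.T@np.linalg.solve(C[n]["camera_matrix"],p);return (c+d*(z-c[2])/d[2])[:2]
def proj(n,X):
    q=P[n]@np.array([*X,1.]);return q[:2]/q[2]
E
python3 - <<'E'
from h import *
f=lambda p:((p[0]+.5)/3.1-.5+105,(p[1]+.5)/3.1-.5+90)
g=lambda p:((p[0]+.5)/3.3-.5+165,(p[1]+.5)/3.3-.5+105)
L={"P1":((149,119),(386,128),37),"P2":((272,113),(446,175),37),"P3":((394,109),(512,228),37),"P4":((516,104),(590,295),37),
"tap":((204,424),(131,124),117),"str":((346,404),(194,166),127),"wai":((626,376),(349,318),124),"bun":((491,412),(256,322),76)}
for k,(a,b,z) in L.items(): print(k,tri(f(a),g(b)).round(1),"top@z",ray("top",f(a),z).round(1),"side@z",ray("side",g(b),z).round(1))
E
```

```text
P1 [657.6 194.8  34.8] top@z [656.6 194.4] side@z [656.1 191.2]
P2 [661.6 114.3  35.4] top@z [660.6 114.3] side@z [661.1 112. ]
P3 [663.7  34.4  37.2] top@z [663.2  34.7] side@z [665.1  34.6]
P4 [667.8 -45.3  34.6] top@z [666.6 -45.1] side@z [666.4 -48. ]
tap [446.6 138.6 114.3] top@z [446.3 138.1] side@z [445.1 133.6]
str [456.9  55.9 124.8] top@z [456.4  55.8] side@z [456.1  52.3]
wai [ 473.3 -104.7  122.8] top@z [ 472.9 -104.5] side@z [ 472.9 -106.2]
bun [458.7 -27.5  71.8] top@z [458.6 -27.5] side@z [455.8 -32.5]
```

```bash
cat >> h.py <<'E'
from scipy.spatial.transform import Rotation as Ro
def go(*X,yaw=3.): # world target of TCP, tool y at yaw deg -> shift cm, spin deg
    o=ctrl.get_obs();R=Ro.from_rotvec(o["orientation"]).as_matrix()
    s=R.T@(np.array(X)-o["ee_pos"])/10
    cur=np.degrees(np.arctan2(R[1,1],R[0,1])); sp=(cur-yaw+180)%360-180
    print("t",round(o["t"],2),"shift",s.round(2),"spin",round(sp,1),"tilt",np.round(R[:2,2],4),"w",round(o["width"],1),"F",o["ft_force"].round(1),"pos",o["ee_pos"].round(1))
E
python3 - <<'E'
from h import *
print("bin base",ray("top",(137,77),0),"rim front side/top:")
for z in(60,90,120): print(z,ray("top",(137,52),z))
print("bin rim px side corner (355,157)base",ray("side",(355,157),0),[ray("side",(352,128),z).round() for z in(60,90,120)])
go(447,138.5,200)
E
```

```text
bin base [783.45904007 240.77647911] rim front side/top:
60 [810.90315644 227.81467355]
90 [795.69302741 220.01681532]
120 [780.48289837 212.21895708]
bin rim px side corner (355,157)base [822.10488752 107.60149667] [array([833., 148.]), array([790., 100.]), array([747.,  51.])]
t 0.1 shift [ 46.49 -57.11   2.28] spin -69.2 tilt [-0.0005  0.0012] w 87.8 F [-0.2  0.5 -0.9] pos [ 251.7 -571.5  222. ]
```

```bash
R='{"xyz":[46.5,-57.1,2.3],"spin":-69.2}'
python3 -m inch '[{"xyz":[1,-1.2,0],"spin":-3},{"xyz":[3.5,-4.3,0.2],"spin":-8},{"xyz":[6.5,-8,0.4],"spin":-14},{"xyz":[9.5,-11.7,0.5],"spin":-20},{"xyz":[12.5,-15.3,0.7],"spin":-26},{"xyz":[15.5,-19,0.8],"spin":-32},{"xyz":[18.5,-22.7,1],"spin":-38},{"xyz":[21.5,-26.4,1.1],"spin":-44},{"xyz":[24.5,-30,1.3],"spin":-50},{"xyz":[27.5,-33.7,1.4],"spin":-56},{"xyz":[30.5,-37.4,1.5],"spin":-62},{"xyz":[33.5,-41.1,1.7],"spin":-66},{"xyz":[36.5,-44.8,1.8],"spin":-69.2},{"xyz":[39.5,-48.5,2],"spin":-69.2},{"xyz":[42.5,-52.2,2.1],"spin":-69.2},{"xyz":[44.5,-54.7,2.2],"spin":-69.2},{"xyz":[46,-56.5,2.3],"spin":-69.2},{"xyz":[46.5,-57.1,2.3],"spin":-69.2},{"xyz":[46.5,-57.1,2.3],"spin":-69.2},{"xyz":[46.5,-57.1,2.3],"spin":-69.2}]' 0
python3 -c "
from h import *
go(447,138.5,68)"
```

```text
t: 2.1
ee_pos: [446.6, 137.6, 199.6]
orientation: [-2.162, -2.277, 0.001]
ft_force: [-0.8, -0.7, 0.6]
width: 88.1
t 2.1 shift [ 0.08  0.06 13.16] spin -0.0 tilt [-0.0013  0.0008] w 88.1 F [-0.8 -0.7  0.6] pos [446.6 137.6 199.6]
```

```bash
python3 -m inch '[{"xyz":[0.1,0.1,1.5],"spin":0},{"xyz":[0.1,0.1,4.5],"spin":0},{"xyz":[0.1,0.1,7],"spin":0},{"xyz":[0.1,0.1,9.5],"spin":0},{"xyz":[0.1,0.1,11.5],"spin":0},{"xyz":[0.1,0.1,12.8],"spin":0},{"xyz":[0.1,0.1,13.2],"spin":0},{"xyz":[0.1,0.1,13.2],"spin":0}]' 0
python3 - <<'E'
from h import *
go(447,138.5,68)
a=ctrl.get_image("side")[60:260,130:330]; b=ctrl.get_image("top")[130:330,80:280]
cv2.imwrite("pics/g1.png",cv2.resize(cv2.cvtColor(np.hstack([a,b]),4),None,fx=2,fy=2))
E
```

```text
t: 2.9
ee_pos: [447.0, 137.8, 67.4]
orientation: [-2.164, -2.275, 0.002]
ft_force: [0.4, 0.2, 0.5]
width: 87.9
t 2.9 shift [ 0.07  0.   -0.06] spin -0.1 tilt [-0.0025  0.0004] w 87.9 F [0.4 0.2 0.5] pos [447.  137.8  67.4]
```

View pics/g1.png

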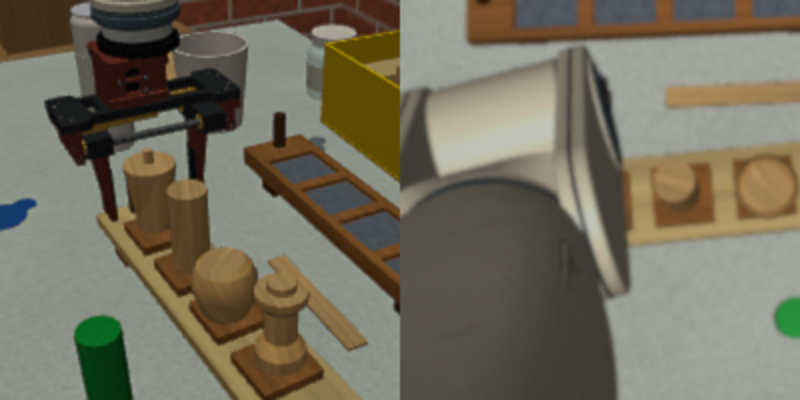

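The fingers (crop 110,200 and 197,170) sit on either side of the tapered foot (150,190), so I'll close.

```bash
python3 -m inch '[{"xyz":[0,0,0],"spin":0},{"xyz":[0,0,0],"spin":0},{"xyz":[0,0,0],"spin":0},{"xyz":[0,0,0],"spin":0},{"xyz":[0,0,0],"spin":0},{"xyz":[0,0,0],"spin":0},{"xyz":[0,0,0],"spin":0},{"xyz":[0,0,0],"spin":0}]' 1
python3 -m inch '[{"xyz":[0,0,-0.5],"spin":0},{"xyz":[0,0,-1.5],"spin":0},{"xyz":[0,0,-3],"spin":0},{"xyz":[0,0,-5],"spin":0},{"xyz":[0,0,-7],"spin":0},{"xyz":[0,0,-9],"spin":0},{"xyz":[0,0,-10.5],"spin":0},{"xyz":[0,0,-11.5],"spin":0},{"xyz":[0,0,-12],"spin":0},{"xyz":[0,0,-12],"spin":0}]'
python3 -c "
from h import *
go(667,-45.5,187)"
```

```text
t: 3.8
ee_pos: [447.7, 138.4, 68.3]
orientation: [-2.164, -2.276, -0.0]
ft_force: [-0.2, -0.1, 3.6]
width: 52.9
t: 4.8
ee_pos: [448.1, 138.3, 188.8]
orientation: [-2.164, -2.277, -0.002]
ft_force: [-0.2, 0.5, -1.6]
width: 52.2
t 4.8 shift [-19.47  20.93   0.17] spin -0.1 tilt [0.0005 0.0013] w 52.2 F [-0.2  0.5 -1.6] pos [448.1 138.3 188.8]
```

```bash
python3 -m inch '[{"xyz":[-0.5,0.5,0],"spin":0},{"xyz":[-1.5,1.6,0],"spin":0},{"xyz":[-3,3.2,0],"spin":0},{"xyz":[-4.8,5.1,0],"spin":0},{"xyz":[-6.6,7.1,0],"spin":0},{"xyz":[-8.4,9,0],"spin":0},{"xyz":[-10.2,11,0],"spin":0},{"xyz":[-12,12.9,0],"spin":0},{"xyz":[-13.8,14.8,0],"spin":0},{"xyz":[-15.6,16.8,0],"spin":0},{"xyz":[-17.2,18.5,0.1],"spin":0},{"xyz":[-18.4,19.8,0.2],"spin":0},{"xyz":[-19.2,20.6,0.2],"spin":0},{"xyz":[-19.5,20.9,0.2],"spin":0},{"xyz":[-19.5,20.9,0.2],"spin":0},{"xyz":[-19.5,20.9,0.2],"spin":0}]'
python3 - <<'E'
from h import *
go(667,-45.5,67)
a=ctrl.get_image("side")[60:260,250:450]; b=ctrl.get_image("top")[50:250,180:380]
cv2.imwrite("pics/g2.png",cv2.resize(cv2.cvtColor(np.hstack([a,b]),4),None,fx=2,fy=2))
E
```

```text
t: 6.4
ee_pos: [666.1, -45.5, 186.4]
orientation: [-2.163, -2.276, -0.001]
ft_force: [0.5, -0.3, -0.2]
width: 52.3
t 6.4 shift [-0.02  0.1  11.94] spin -0.1 tilt [-0.0005  0.0014] w 52.3 F [ 0.5 -0.3 -0.2] pos [666.1 -45.5 186.4]
```

View pics/g2.png

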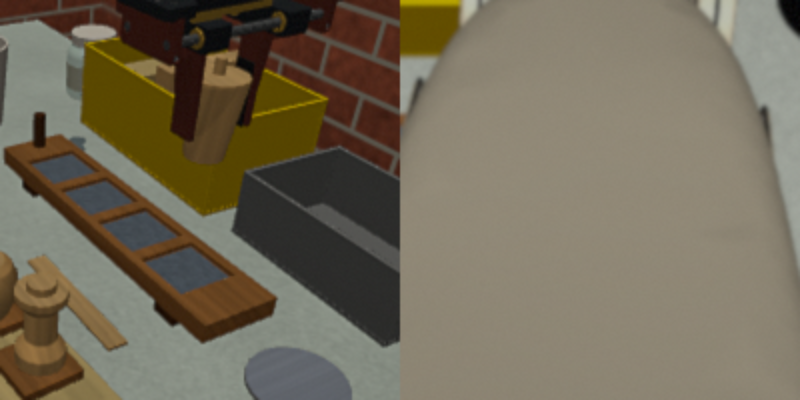

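The tapered foot (dowel at 222,66, base at 205,155 in the crop) seems to lean slightly in the grip. I'll work out how much.

```bash
python3 - <<'E'
from h import *
A=np.array([361,92.5]);B=np.array([250+103,60+77.])
for name,z,obs in(("tip",250,A),("base",160,B)):
    print(name,proj("side",(667,-45.5,z)),obs,ray("side",obs,z))
E
```

```text
tip [360.76908984  88.21074511] [361.   92.5] [654.97665716 -61.23319505]
base [352.35983354 137.73732213] [353. 137.] [669.78895554 -43.69179163]
```

The projection for an upright foot matches (tip 361,88; base 352,138), so it isn't leaning. Lowering it now.

```bash
python3 -m inch '[{"xyz":[0,0.1,0.5],"spin":0},{"xyz":[0,0.1,2],"spin":0},{"xyz":[0,0.1,4],"spin":0},{"xyz":[0,0.1,6],"spin":0},{"xyz":[0,0.1,8],"spin":0},{"xyz":[0,0.1,9.8],"spin":0},{"xyz":[0,0.1,11.2],"spin":0},{"xyz":[0,0.1,12],"spin":0},{"xyz":[0,0.1,12.4],"spin":0},{"xyz":[0,0.1,12.6],"spin":0},{"xyz":[0,0.1,12.7],"spin":0},{"xyz":[0,0.1,12.8],"spin":0},{"xyz":[0,0.1,12.8],"spin":0}]'
python3 -c "
from h import *
go(667,-45.5,57.3)"
```

```text
t: 7.8
ee_pos: [667.5, -45.1, 59.3]
orientation: [-2.163, -2.278, -0.002]
ft_force: [-0.4, -0.0, -0.4]
width: 52.7
t 7.8 shift [-0.04 -0.05  0.2 ] spin -0.1 tilt [0.0009 0.0013] w 52.7 F [-0.4 -0.  -0.4] pos [667.5 -45.1  59.3]
```

```bash
python3 -m inch '[{"xyz":[0,0,0.1],"spin":0},{"xyz":[0,0,0.2],"spin":0},{"xyz":[0,0,0.2],"spin":0},{"xyz":[0,0,0.2],"spin":0}]'
python3 -c "
from h import *
go(667,-45.5,57.3)"
```

```text
t: 8.2
ee_pos: [667.7, -45.1, 57.4]
orientation: [2.164, 2.278, 0.003]
ft_force: [-0.1, 0.5, -0.3]
width: 52.5
t 8.2 shift [-0.03 -0.07  0.01] spin -0.1 tilt [0.0013 0.0013] w 52.5 F [-0.1  0.5 -0.3] pos [667.7 -45.1  57.4]
```

```bash
python3 -m inch '[{"xyz":[0,0,0.1],"spin":0},{"xyz":[0,0,0.1],"spin":0},{"xyz":[0,0,0.2],"spin":0},{"xyz":[0,0,0.2],"spin":0}]'
python3 -c "
from h import *
go(667,-45.5,57.3)"
```

```text
t: 8.6
ee_pos: [667.9, -45.2, 57.2]
orientation: [2.163, 2.277, 0.003]
ft_force: [-5.3, 0.9, 12.8]
width: 52.5
t 8.6 shift [-0.02 -0.09 -0.01] spin -0.1 tilt [0.0017 0.001 ] w 52.5 F [-5.3  0.9 12.8] pos [667.9 -45.2  57.2]
```

Contact at about 57.2, as expected. I'll release and rise.

```bash
python3 -m inch '[{"xyz":[0,0,-0.05],"spin":0},{"xyz":[0,0,0],"spin":0},{"xyz":[0,0,0],"spin":0},{"xyz":[0,0,0],"spin":0},{"xyz":[0,0,0],"spin":0},{"xyz":[0,0,0],"spin":0},{"xyz":[0,0,0],"spin":0},{"xyz":[0,0,-1],"spin":0},{"xyz":[0,0,-3],"spin":0},{"xyz":[0,0,-6],"spin":0},{"xyz":[0,0,-9],"spin":0},{"xyz":[0,0,-11.5],"spin":0},{"xyz":[0,0,-12.8],"spin":0},{"xyz":[0,0,-13],"spin":0}]' 0
python3 -c "
from h import *
go(457,56,187)"
```

```text
t: 10.0
ee_pos: [668.7, -45.5, 189.5]
orientation: [2.161, 2.275, 0.007]
ft_force: [0.2, 0.8, -0.8]
width: 87.9
t 10.0 shift [ 11.22 -20.62   0.15] spin -0.1 tilt [0.0054 0.0007] w 87.9 F [ 0.2  0.8 -0.8] pos [668.7 -45.5 189.5]
```

```bash
python3 -m inch '[{"xyz":[0.7,-1.2,0],"spin":0},{"xyz":[2.2,-4,0],"spin":0},{"xyz":[4.2,-7.7,0],"spin":0},{"xyz":[6.2,-11.4,0],"spin":0},{"xyz":[8.2,-15.1,0],"spin":0},{"xyz":[9.8,-18,0],"spin":0},{"xyz":[10.9,-20,0],"spin":0},{"xyz":[11.2,-20.6,0],"spin":0},{"xyz":[11.2,-20.6,0],"spin":0},{"xyz":[11.2,-20.6,0],"spin":0},{"xyz":[11.2,-20.6,1.5],"spin":0},{"xyz":[11.2,-20.6,4],"spin":0},{"xyz":[11.2,-20.6,7],"spin":0},{"xyz":[11.2,-20.6,9.5],"spin":0},{"xyz":[11.2,-20.6,11.5],"spin":0},{"xyz":[11.2,-20.6,12.3],"spin":0},{"xyz":[11.2,-20.6,12.3],"spin":0},{"xyz":[11.2,-20.6,12.3],"spin":0}]' 0
python3 - <<'E'
from h import *
go(457,56,65)
a=ctrl.get_image("side")[60:260,170:370]
cv2.imwrite("pics/g3.png",cv2.resize(cv2.cvtColor(a,4),None,fx=2.5,fy=2.5))
E
```

```text
t: 11.8
ee_pos: [458.7, 55.7, 65.8]
orientation: [2.161, 2.275, 0.007]
ft_force: [0.6, -1.0, 0.1]
width: 87.8
t 11.8 shift [ 0.04 -0.17  0.08] spin -0.1 tilt [0.006  0.0008] w 87.8 F [ 0.6 -1.   0.1] pos [458.7  55.7  65.8]
```

View pics/g3.png

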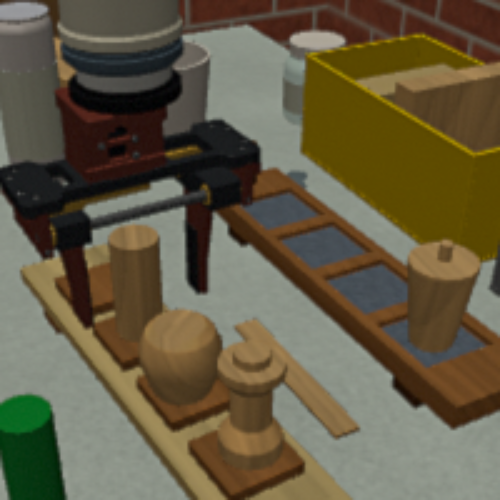

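The tapered foot stands upright in the last pocket (435,320), and the fingers are either side of the straight foot (135,285). I'll grip and lift.

```bash
python3 -m inch '[{"xyz":[0,-0.2,0],"spin":0},{"xyz":[0,-0.2,0],"spin":0},{"xyz":[0,-0.2,0],"spin":0},{"xyz":[0,-0.2,0],"spin":0},{"xyz":[0,-0.2,0],"spin":0},{"xyz":[0,-0.2,0],"spin":0},{"xyz":[0,-0.2,0],"spin":0},{"xyz":[0,-0.2,0],"spin":0},{"xyz":[0,-0.2,0],"spin":0},{"xyz":[0,-0.2,0],"spin":0}]' 1
python3 -m inch '[{"xyz":[0,0,-0.5],"spin":0},{"xyz":[0,0,-1.5],"spin":0},{"xyz":[0,0,-3],"spin":0},{"xyz":[0,0,-5],"spin":0},{"xyz":[0,0,-7],"spin":0},{"xyz":[0,0,-9],"spin":0},{"xyz":[0,0,-10.8],"spin":0},{"xyz":[0,0,-12],"spin":0},{"xyz":[0,0,-12.5],"spin":0},{"xyz":[0,0,-12.5],"spin":0}]'
python3 -c "
from h import *
go(664,34.5,187)"
```

```text
t: 12.85
ee_pos: [456.7, 55.7, 66.2]
orientation: [2.161, 2.274, 0.008]
ft_force: [-0.3, -0.1, 2.2]
width: 37.7
t: 13.85
ee_pos: [456.2, 55.6, 191.7]
orientation: [2.16, 2.274, 0.01]
ft_force: [0.3, 0.2, -1.3]
width: 37.5
t 13.85 shift [-3.17 20.64  0.63] spin -0.1 tilt [0.0079 0.001 ] w 37.5 F [ 0.3  0.2 -1.3] pos [456.2  55.6 191.7]
```

```bash
python3 -m inch '[{"xyz":[-0.1,0.7,0],"spin":0},{"xyz":[-0.3,2.2,0.1],"spin":0},{"xyz":[-0.6,4.2,0.1],"spin":0},{"xyz":[-1,6.4,0.2],"spin":0},{"xyz":[-1.3,8.6,0.3],"spin":0},{"xyz":[-1.7,10.8,0.3],"spin":0},{"xyz":[-2,13,0.4],"spin":0},{"xyz":[-2.3,15.2,0.5],"spin":0},{"xyz":[-2.7,17.4,0.5],"spin":0},{"xyz":[-2.9,19.2,0.6],"spin":0},{"xyz":[-3.1,20.3,0.6],"spin":0},{"xyz":[-3.2,20.6,0.6],"spin":0},{"xyz":[-3.2,20.6,0.6],"spin":0},{"xyz":[-3.2,20.6,0.6],"spin":0}]'
python3 -c "
from h import *
go(664,34.5,55.2)"
```

```text
t: 15.25
ee_pos: [662.9, 34.2, 187.0]
orientation: [2.161, 2.274, 0.008]
ft_force: [-0.4, -0.6, 0.3]
width: 37.6
t 15.25 shift [ 0.02  0.02 13.18] spin -0.1 tilt [0.0068 0.001 ] w 37.6 F [-0.4 -0.6  0.3] pos [662.9  34.2 187. ]
```

```bash
python3 -m inch '[{"xyz":[0,0,0.5],"spin":0},{"xyz":[0,0,2],"spin":0},{"xyz":[0,0,4],"spin":0},{"xyz":[0,0,6],"spin":0},{"xyz":[0,0,8],"spin":0},{"xyz":[0,0,10],"spin":0},{"xyz":[0,0,11.5],"spin":0},{"xyz":[0,0,12.4],"spin":0},{"xyz":[0,0,12.8],"spin":0},{"xyz":[0,0,13],"spin":0},{"xyz":[0,0,13.1],"spin":0},{"xyz":[0,0,13.1],"spin":0},{"xyz":[0,0,13.2],"spin":0},{"xyz":[0,0,13.2],"spin":0}]'
python3 -c "
from h import *
go(664,34.5,55.2)"
```

```text
t: 16.65
ee_pos: [664.0, 34.3, 55.4]
orientation: [2.161, 2.274, 0.009]
ft_force: [-0.1, 0.6, -1.0]
width: 37.9
t 16.65 shift [0.02 0.   0.02] spin -0.1 tilt [0.0074 0.001 ] w 37.9 F [-0.1  0.6 -1. ] pos [664.   34.3  55.4]
```

```bash
python3 -m inch '[{"xyz":[0,0,0.1],"spin":0},{"xyz":[0,0,0.1],"spin":0},{"xyz":[0,0,0.1],"spin":0}]'
python3 -m inch '[{"xyz":[0,0,0],"spin":0},{"xyz":[0,0,0],"spin":0},{"xyz":[0,0,0],"spin":0},{"xyz":[0,0,0],"spin":0},{"xyz":[0,0,0],"spin":0},{"xyz":[0,0,0],"spin":0},{"xyz":[0,0,0],"spin":0},{"xyz":[0,0,-1],"spin":0},{"xyz":[0,0,-3],"spin":0},{"xyz":[0,0,-6],"spin":0},{"xyz":[0,0,-9],"spin":0},{"xyz":[0,0,-11.5],"spin":0},{"xyz":[0,0,-12.9],"spin":0},{"xyz":[0,0,-13.2],"spin":0}]' 0
python3 -c "
from h import *
go(458,-28.5,187)"
```

```text
t: 16.95
ee_pos: [664.1, 34.3, 55.2]
orientation: [2.161, 2.274, 0.009]
ft_force: [-2.0, 0.0, 5.8]
width: 37.3
t: 18.35
ee_pos: [664.1, 34.2, 189.6]
orientation: [2.159, 2.272, 0.013]
ft_force: [-0.1, -0.0, 0.1]
width: 87.5
t 18.35 shift [-5.210e+00 -2.091e+01  2.000e-02] spin -0.1 tilt [0.0112 0.0011] w 87.5 F [-0.1 -0.   0.1] pos [664.1  34.2 189.6]
```

```bash
python3 -m inch '[{"xyz":[-0.3,-1.2,0],"spin":0},{"xyz":[-1,-4,0],"spin":0},{"xyz":[-1.9,-7.7,0],"spin":0},{"xyz":[-2.8,-11.4,0],"spin":0},{"xyz":[-3.8,-15.1,0],"spin":0},{"xyz":[-4.5,-18.1,0],"spin":0},{"xyz":[-5,-20.2,0],"spin":0},{"xyz":[-5.2,-20.9,0],"spin":0},{"xyz":[-5.2,-20.9,0],"spin":0},{"xyz":[-5.2,-20.9,0],"spin":0},{"xyz":[-5.2,-20.9,1.5],"spin":0},{"xyz":[-5.2,-20.9,4],"spin":0},{"xyz":[-5.2,-20.9,6],"spin":0},{"xyz":[-5.2,-20.9,7],"spin":0},{"xyz":[-5.2,-20.9,7.3],"spin":0},{"xyz":[-5.2,-20.9,7.3],"spin":0}]' 0
python3 - <<'E'
from h import *
go(458.5,-28,57)
a=ctrl.get_image("side")[60:260,170:370]
cv2.imwrite("pics/g4.png",cv2.resize(cv2.cvtColor(a,4),None,fx=2.5,fy=2.5))
E
```

```text
t: 19.95
ee_pos: [459.3, -28.2, 114.0]
orientation: [2.159, 2.273, 0.013]
ft_force: [0.0, -0.6, 0.2]
width: 87.7
t 19.95 shift [ 0.02 -0.14  5.7 ] spin -0.1 tilt [0.0108 0.0012] w 87.7 F [ 0.  -0.6  0.2] pos [459.3 -28.2 114. ]
```

View pics/g4.png

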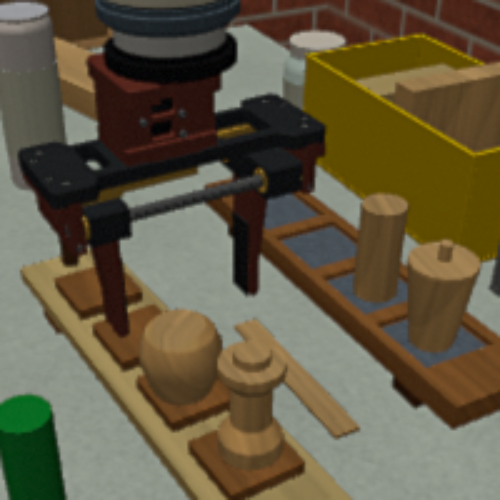

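The straight foot is upright in the third pocket. The jaws' midpoint (182,312) is right above the bun (181,357). I'll descend, close and lift.

```bash
python3 -m inch '[{"xyz":[0,-0.1,0.7],"spin":0},{"xyz":[0,-0.1,2],"spin":0},{"xyz":[0,-0.1,3.5],"spin":0},{"xyz":[0,-0.1,4.8],"spin":0},{"xyz":[0,-0.1,5.5],"spin":0},{"xyz":[0,-0.1,5.7],"spin":0},{"xyz":[0,-0.1,5.7],"spin":0},{"xyz":[0,-0.1,5.7],"spin":0}]' 0
python3 -m inch '[{"xyz":[0,0,0],"spin":0},{"xyz":[0,0,0],"spin":0},{"xyz":[0,0,0],"spin":0},{"xyz":[0,0,0],"spin":0},{"xyz":[0,0,0],"spin":0},{"xyz":[0,0,0],"spin":0},{"xyz":[0,0,0],"spin":0},{"xyz":[0,0,0],"spin":0}]' 1
python3 -m inch '[{"xyz":[0,0,-0.5],"spin":0},{"xyz":[0,0,-1.5],"spin":0},{"xyz":[0,0,-3],"spin":0},{"xyz":[0,0,-5],"spin":0},{"xyz":[0,0,-7],"spin":0},{"xyz":[0,0,-9],"spin":0},{"xyz":[0,0,-10.8],"spin":0},{"xyz":[0,0,-12],"spin":0},{"xyz":[0,0,-12.8],"spin":0},{"xyz":[0,0,-13],"spin":0},{"xyz":[0,0,-13],"spin":0}]'
python3 -c "
from h import *
go(661,114.5,187)"
```

```text
t: 20.8
ee_pos: [459.7, -28.3, 58.0]
orientation: [2.158, 2.271, 0.015]
ft_force: [0.3, -0.2, 0.5]
width: 87.6
t: 21.6
ee_pos: [459.5, -28.2, 58.1]
orientation: [2.158, 2.272, 0.015]
ft_force: [-2.2, 0.4, 5.5]
width: 59.1
t: 22.7
ee_pos: [457.7, -28.4, 188.0]
orientation: [2.158, 2.272, 0.015]
ft_force: [0.7, 0.4, -1.1]
width: 59.1
t 22.7 shift [13.22 21.03  0.37] spin -0.1 tilt [0.0123 0.0011] w 59.1 F [ 0.7  0.4 -1.1] pos [457.7 -28.4 188. ]
```

```bash
python3 -m inch '[{"xyz":[0.4,0.6,0],"spin":0},{"xyz":[1.2,1.9,0],"spin":0},{"xyz":[2.4,3.8,0.1],"spin":0},{"xyz":[3.7,5.9,0.1],"spin":0},{"xyz":[5,8,0.2],"spin":0},{"xyz":[6.3,10.1,0.2],"spin":0},{"xyz":[7.6,12.2,0.2],"spin":0},{"xyz":[8.9,14.3,0.3],"spin":0},{"xyz":[10.2,16.3,0.3],"spin":0},{"xyz":[11.4,18.2,0.3],"spin":0},{"xyz":[12.4,19.8,0.4],"spin":0},{"xyz":[13,20.7,0.4],"spin":0},{"xyz":[13.2,21,0.4],"spin":0},{"xyz":[13.2,21,0.4],"spin":0},{"xyz":[13.2,21,0.4],"spin":0}]'
python3 -c "
from h import *
go(661,114.5,47.1)"
```

```text
t: 24.2
ee_pos: [660.1, 114.0, 186.3]
orientation: [2.159, 2.272, 0.013]
ft_force: [-0.4, -0.1, -2.3]
width: 59.1
t 24.2 shift [ 0.05 -0.06 13.92] spin -0.1 tilt [0.0113 0.0008] w 59.1 F [-0.4 -0.1 -2.3] pos [660.1 114.  186.3]
```

```bash
python3 -m inch '[{"xyz":[0,0,0.5],"spin":0},{"xyz":[0,0,2],"spin":0},{"xyz":[0,0,4],"spin":0},{"xyz":[0,0,6],"spin":0},{"xyz":[0,0,8],"spin":0},{"xyz":[0,0,10],"spin":0},{"xyz":[0,0,11.8],"spin":0},{"xyz":[0,-0.1,12.9],"spin":0},{"xyz":[0,-0.1,13.5],"spin":0},{"xyz":[0,-0.1,13.7],"spin":0},{"xyz":[0,-0.1,13.8],"spin":0},{"xyz":[0,-0.1,13.9],"spin":0},{"xyz":[0,-0.1,13.9],"spin":0},{"xyz":[0,-0.1,13.9],"spin":0}]'
python3 -c "
from h import *
go(661,114.5,47.1)"
```

```text
t: 25.6
ee_pos: [661.0, 114.1, 47.9]
orientation: [2.158, 2.272, 0.014]
ft_force: [-0.1, 0.8, -1.9]
width: 59.2
t 25.6 shift [0.04 0.01 0.08] spin -0.1 tilt [0.0122 0.0009] w 59.2 F [-0.1  0.8 -1.9] pos [661.  114.1  47.9]
```

```bash
python3 -m inch '[{"xyz":[0,0,0.1],"spin":0},{"xyz":[0,0,0.1],"spin":0},{"xyz":[0,0,0.15],"spin":0},{"xyz":[0,0,0.15],"spin":0}]'
python3 -m inch '[{"xyz":[0,0,0],"spin":0},{"xyz":[0,0,0],"spin":0},{"xyz":[0,0,0],"spin":0},{"xyz":[0,0,0],"spin":0},{"xyz":[0,0,0],"spin":0},{"xyz":[0,0,0],"spin":0},{"xyz":[0,0,0],"spin":0},{"xyz":[0,0,-1],"spin":0},{"xyz":[0,0,-3],"spin":0},{"xyz":[0,0,-6],"spin":0},{"xyz":[0,0,-9],"spin":0},{"xyz":[0,0,-11.5],"spin":0},{"xyz":[0,0,-13.5],"spin":0},{"xyz":[0,0,-14],"spin":0}]' 0
python3 -c "
from h import *
go(473,-105,187)"
```

```text
t: 26.0
ee_pos: [661.3, 114.1, 47.2]
orientation: [2.158, 2.271, 0.015]
ft_force: [-1.7, -0.2, 5.0]
width: 59.2
t: 27.4
ee_pos: [661.0, 114.2, 190.8]
orientation: [2.156, 2.269, 0.021]
ft_force: [1.7, -0.3, 0.3]
width: 88.1
t 27.4 shift [-20.93 -19.9    0.  ] spin -0.1 tilt [0.0178 0.0018] w 88.1 F [ 1.7 -0.3  0.3] pos [661.  114.2 190.8]
```

```bash
python3 -m inch '[{"xyz":[-0.9,-0.8,0],"spin":0},{"xyz":[-3.4,-3.2,0],"spin":0},{"xyz":[-6.4,-6.1,0],"spin":0},{"xyz":[-9.4,-9,0],"spin":0},{"xyz":[-12.4,-11.8,0],"spin":0},{"xyz":[-15.4,-14.7,0],"spin":0},{"xyz":[-18.2,-17.3,0],"spin":0},{"xyz":[-20.1,-19.1,0],"spin":0},{"xyz":[-20.9,-19.9,0],"spin":0},{"xyz":[-20.9,-19.9,0.5],"spin":0},{"xyz":[-20.9,-19.9,2],"spin":0},{"xyz":[-20.9,-19.9,3.5],"spin":0},{"xyz":[-20.9,-19.9,4],"spin":0},{"xyz":[-20.9,-19.9,4],"spin":0}]' 0
python3 - <<'E'
from h import *
go(473,-105,64)
a=ctrl.get_image("side")[60:260,190:390]
cv2.imwrite("pics/g5.png",cv2.resize(cv2.cvtColor(a,4),None,fx=2.5,fy=2.5))
E
```

```text
t: 28.8
ee_pos: [473.6, -103.8, 146.0]
orientation: [2.156, 2.271, 0.02]
ft_force: [0.3, 0.1, 0.2]
width: 88.0
t 28.8 shift [-0.13 -0.2   8.2 ] spin -0.0 tilt [0.0159 0.0025] w 88.0 F [0.3 0.1 0.2] pos [ 473.6 -103.8  146. ]
```

View pics/g5.png

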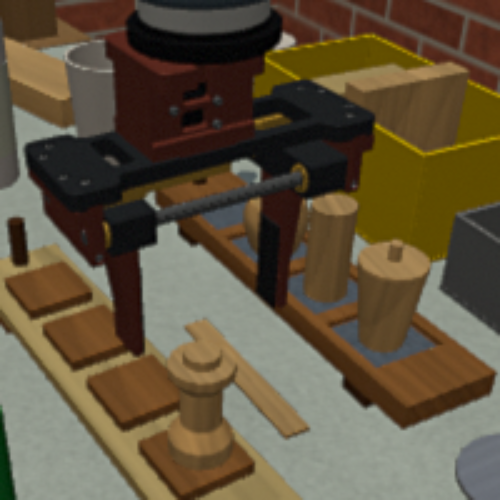

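The bun is standing in pocket 2 (partly hidden behind the finger at 255,225). The jaws' midpoint (203,325) is over the waisted foot (202,352). Descend, close, lift.

```bash
python3 -m inch '[{"xyz":[-0.1,-0.1,0.7],"spin":0},{"xyz":[-0.1,-0.2,2],"spin":0},{"xyz":[-0.1,-0.2,4],"spin":0},{"xyz":[-0.1,-0.2,6],"spin":0},{"xyz":[-0.1,-0.2,7.5],"spin":0},{"xyz":[-0.1,-0.2,8.1],"spin":0},{"xyz":[-0.1,-0.2,8.2],"spin":0},{"xyz":[-0.1,-0.2,8.2],"spin":0},{"xyz":[-0.1,-0.2,8.2],"spin":0}]' 0
python3 -m inch '[{"xyz":[0,0,0],"spin":0},{"xyz":[0,0,0],"spin":0},{"xyz":[0,0,0],"spin":0},{"xyz":[0,0,0],"spin":0},{"xyz":[0,0,0],"spin":0},{"xyz":[0,0,0],"spin":0},{"xyz":[0,0,0],"spin":0},{"xyz":[0,0,0],"spin":0},{"xyz":[0,0,0],"spin":0},{"xyz":[0,0,0],"spin":0},{"xyz":[0,0,0],"spin":0}]' 1
python3 -m inch '[{"xyz":[0,0,-0.5],"spin":0},{"xyz":[0,0,-1.5],"spin":0},{"xyz":[0,0,-3],"spin":0},{"xyz":[0,0,-5],"spin":0},{"xyz":[0,0,-7],"spin":0},{"xyz":[0,0,-9],"spin":0},{"xyz":[0,0,-10.8],"spin":0},{"xyz":[0,0,-11.8],"spin":0},{"xyz":[0,0,-12.3],"spin":0},{"xyz":[0,0,-12.3],"spin":0}]'
python3 -c "
from h import *
go(657,194.5,187)"
```

```text
t: 29.75
ee_pos: [474.1, -105.1, 65.4]
orientation: [2.154, 2.27, 0.022]
ft_force: [-0.0, 0.3, -0.4]
width: 88.0
t: 30.85
ee_pos: [474.0, -105.1, 65.3]
orientation: [2.155, 2.27, 0.022]
ft_force: [-0.4, 0.4, 0.0]
width: 42.3
t: 31.85
ee_pos: [471.9, -105.4, 188.8]
orientation: [2.154, 2.269, 0.023]
ft_force: [0.5, -0.1, -0.4]
width: 42.5
t 31.85 shift [28.98 20.03  0.59] spin -0.0 tilt [0.0194 0.0015] w 42.5 F [ 0.5 -0.1 -0.4] pos [ 471.9 -105.4  188.8]
```

The width of 42 mm isn't what I'd expect from the 28 mm waist, so I'll look.

```bash
python3 - <<'E'
from h import *
go(657,194.5,187)
a=ctrl.get_image("side")[60:260,190:390]
cv2.imwrite("pics/g6.png",cv2.resize(cv2.cvtColor(a,4),None,fx=3,fy=3))
E
```

```text
t 31.85 shift [28.98 20.03  0.59] spin -0.0 tilt [0.0194 0.0015] w 42.5 F [ 0.5 -0.1 -0.4] pos [ 471.9 -105.4  188.8]
```

View pics/g6.png

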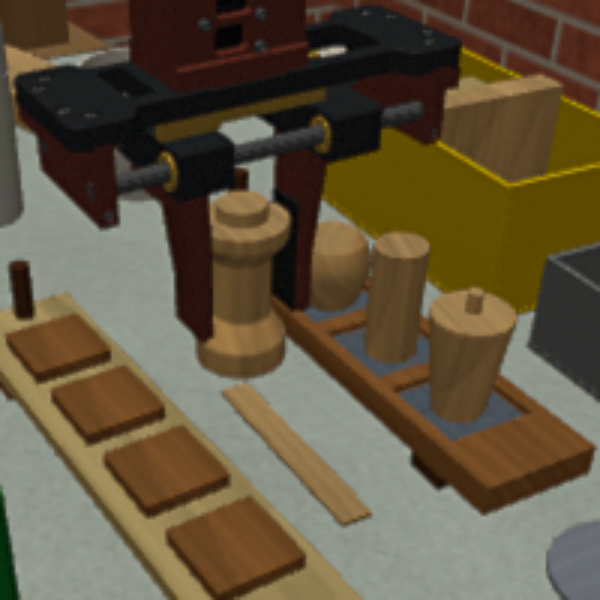

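It's held upright by the upper collar. That's stable enough to carry gently.

```bash
python3 -m inch '[{"xyz":[0.5,0.3,0],"spin":0},{"xyz":[1.5,1,0],"spin":0},{"xyz":[2.9,2,0.1],"spin":0},{"xyz":[4.6,3.2,0.1],"spin":0},{"xyz":[6.5,4.5,0.1],"spin":0},{"xyz":[8.5,5.9,0.2],"spin":0},{"xyz":[10.5,7.3,0.2],"spin":0},{"xyz":[12.5,8.6,0.3],"spin":0},{"xyz":[14.5,10,0.3],"spin":0},{"xyz":[16.5,11.4,0.3],"spin":0},{"xyz":[18.5,12.8,0.4],"spin":0},{"xyz":[20.5,14.2,0.4],"spin":0},{"xyz":[22.5,15.6,0.5],"spin":0},{"xyz":[24.4,16.9,0.5],"spin":0},{"xyz":[26.2,18.1,0.5],"spin":0},{"xyz":[27.7,19.1,0.6],"spin":0},{"xyz":[28.6,19.8,0.6],"spin":0},{"xyz":[29,20,0.6],"spin":0},{"xyz":[29,20,0.6],"spin":0},{"xyz":[29,20,0.6],"spin":0}]'
python3 -c "
from h import *
go(657,194.5,54.3)"
```

```text
t: 33.9
ee_pos: [655.8, 194.4, 185.8]
orientation: [2.155, 2.27, 0.02]
ft_force: [-0.1, 0.6, -0.6]
width: 42.4
t 33.9 shift [ 0.   -0.11 13.15] spin -0.0 tilt [0.0174 0.0015] w 42.4 F [-0.1  0.6 -0.6] pos [655.8 194.4 185.8]
```

```bash
python3 -m inch '[{"xyz":[0,0,0.5],"spin":0},{"xyz":[0,0,2],"spin":0},{"xyz":[0,0,4],"spin":0},{"xyz":[0,0,6],"spin":0},{"xyz":[0,0,8],"spin":0},{"xyz":[0,-0.1,9.8],"spin":0},{"xyz":[0,-0.1,11.2],"spin":0},{"xyz":[0,-0.1,12.2],"spin":0},{"xyz":[0,-0.1,12.7],"spin":0},{"xyz":[0,-0.1,12.9],"spin":0},{"xyz":[0,-0.1,13],"spin":0},{"xyz":[0,-0.1,13.1],"spin":0},{"xyz":[0,-0.1,13.1],"spin":0},{"xyz":[0,-0.1,13.1],"spin":0}]'
python3 - <<'E'
from h import *
go(657,194.5,54.3)
a=ctrl.get_image("side")[60:260,190:390]
cv2.imwrite("pics/g7.png",cv2.resize(cv2.cvtColor(a,4),None,fx=3,fy=3))
E
```

```text
t: 35.3
ee_pos: [657.4, 194.6, 55.3]
orientation: [2.155, 2.27, 0.021]
ft_force: [0.2, -0.1, -0.8]
width: 42.5
t 35.3 shift [-0.01 -0.04  0.1 ] spin -0.0 tilt [0.0182 0.0017] w 42.5 F [ 0.2 -0.1 -0.8] pos [657.4 194.6  55.3]
```

View pics/g7.png

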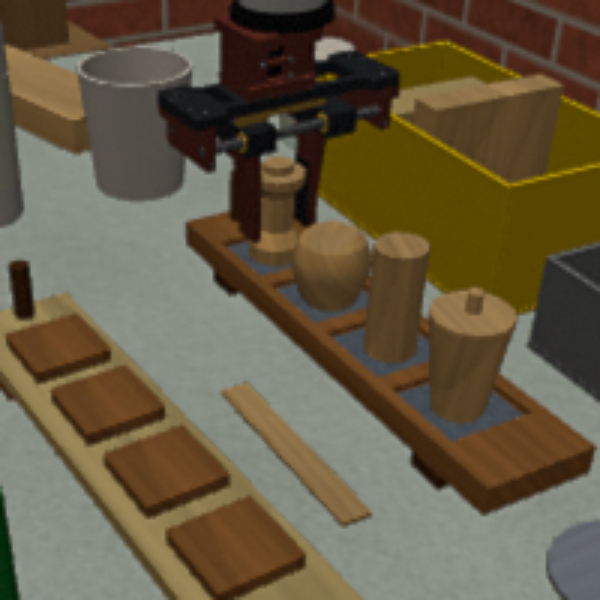

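The waisted foot is upright in the pocket nearest the post (275,225) and the other three are standing. I'll touch down, then release.

```bash
python3 -m inch '[{"xyz":[0,0,0.1],"spin":0},{"xyz":[0,0,0.1],"spin":0},{"xyz":[0,0,0.15],"spin":0},{"xyz":[0,0,0.15],"spin":0}]'
python3 -m inch '[{"xyz":[0,0,0],"spin":0},{"xyz":[0,0,0],"spin":0},{"xyz":[0,0,0],"spin":0},{"xyz":[0,0,0],"spin":0},{"xyz":[0,0,0],"spin":0},{"xyz":[0,0,0],"spin":0},{"xyz":[0,0,0],"spin":0},{"xyz":[0,0,-1],"spin":0},{"xyz":[0,0,-3],"spin":0},{"xyz":[0,0,-6],"spin":0},{"xyz":[0,0,-9],"spin":0},{"xyz":[0,0,-11.5],"spin":0},{"xyz":[0,0,-13.5],"spin":0},{"xyz":[0,0,-14.5],"spin":0},{"xyz":[0,0,-14.5],"spin":0}]' 0
python3 -c "
from h import *
go(420,-200,205)"
```

```text
t: 35.75
ee_pos: [657.6, 194.7, 54.3]
orientation: [2.155, 2.269, 0.022]
ft_force: [-0.5, -0.2, 4.7]
width: 42.5
t: 37.25
ee_pos: [655.8, 194.7, 201.4]
orientation: [2.153, 2.268, 0.027]
ft_force: [0.4, 0.3, 0.5]
width: 87.9
t 37.25 shift [-38.19 -25.58  -0.99] spin -0.0 tilt [0.0218 0.0027] w 87.9 F [0.4 0.3 0.5] pos [655.8 194.7 201.4]
```

Move clear so that both cameras have a view.

```bash
python3 -m inch '[{"xyz":[-1,-0.7,-0.2],"spin":0},{"xyz":[-4,-2.7,-0.5],"spin":0},{"xyz":[-8,-5.4,-1],"spin":0},{"xyz":[-12,-8,-1],"spin":0},{"xyz":[-16,-10.7,-1],"spin":0},{"xyz":[-20,-13.4,-1],"spin":0},{"xyz":[-24,-16.1,-1],"spin":0},{"xyz":[-28,-18.8,-1],"spin":0},{"xyz":[-32,-21.4,-1],"spin":0},{"xyz":[-35.5,-23.8,-1],"spin":0},{"xyz":[-37.5,-25.1,-1],"spin":0},{"xyz":[-38.2,-25.6,-1],"spin":0},{"xyz":[-38.2,-25.6,-1],"spin":0},{"xyz":[-38.2,-25.6,-1],"spin":0}]' 0
python3 - <<'E'
from h import *
go(420,-200,205)
a=ctrl.get_image("side")[70:230,230:400]; b=ctrl.get_image("top")[80:240,105:325]
cv2.imwrite("pics/g8.png",cv2.resize(cv2.cvtColor(np.hstack([a,b]),4),None,fx=2.05,fy=2.05,interpolation=cv2.INTER_CUBIC))
E
```

```text
t: 38.65
ee_pos: [419.8, -199.5, 204.8]
orientation: [2.154, 2.269, 0.027]
ft_force: [0.2, 0.1, 0.6]
width: 87.7
t 38.65 shift [-0.05  0.02 -0.02] spin -0.0 tilt [0.0212 0.0033] w 87.7 F [0.2 0.1 0.6] pos [ 419.8 -199.5  204.8]
```

View pics/g8.png

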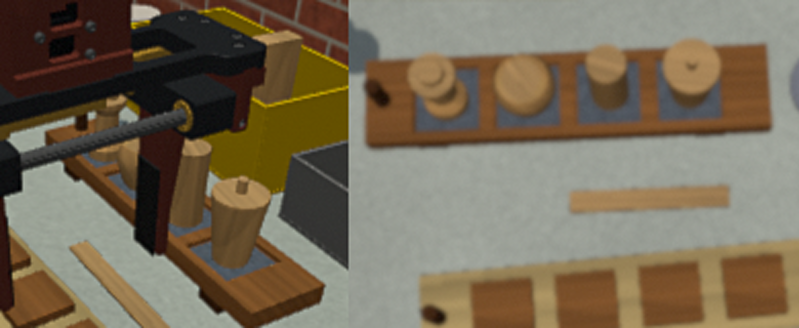

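The top view shows all four feet in the pockets, in the right order. A quick numeric check that each top is where an upright foot's would be:

```bash
python3 - <<'E'
from h import *
for n,X,o in(("wai",(657,194.5,113),(430,73)),("str",(664,34.5,116),(605,63)),("tap",(667,-45.5,106),(692,65)),("bun",(661,114.5,65),(523,85))):
    print(n,"expected",proj("top",X).round(1),"seen",((o[0]+.5)/2.05-.5-65,(o[1]+.5)/2.05-.5+80))
print(ctrl.close_job())
E
```

```text
wai expected [144.3 114.9] seen (144.50000000000003, 115.35365853658537)
str expected [229.7 110.7] seen (229.8658536585366, 110.47560975609757)
tap expected [272.4 111. ] seen (272.3048780487805, 111.45121951219512)
bun expected [190.5 121.3] seen (189.8658536585366, 121.20731707317074)
the job is handed in; nothing more can be done
None
```

All four feet are in the drying rack with the row reversed, one to a pocket. Starting from the rack's post, they are waisted, bun, straight, tapered. The job was handed in at about 39 s, with the gripper open and clear.

- **Final check:** in the last top view, the tops of all four feet were within 1 px of where an upright foot on the pocket floor should appear. The side view taken after the final release was partly blocked by the gripper.
- **Waisted foot:** the fingers caught it by its 44 mm upper collar (they stopped at 42 mm) instead of the waist. It stayed upright in the pictures and touched down at the expected height.
- **Tool tilt:** the tool gradually leaned to about 1.2° over the moves, with no visible effect on the placements.
- **Green cylinder:** I left the look-alike untouched.

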